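Vent the purge gas and take off the filter cap

TASK

Open the purge-gas filter so that its element can be changed. First vent the line: push the roller arm of the valve on the grey gas box sideways until it trips, and let it spring back. Then unscrew the red cap anticlockwise until its threads let go, without forcing it, lift it off and set it down gently, open end down, wholly on the green mat, leaving the flask, objective and slide box where they are.

Things in the scene. Friction and masses are not known exactly. Their poses are not given: they have to be found in the camera images.
- filter: Fixed Y-pattern stainless gas filter on an aluminium plate 230 x 90 x 10 mm. Origin under the plate, x along the pipe run (axis 60 mm up, 85 mm tall with its clamps, from x = -107 to +107 mm). Its branch rises from the run's middle and leans 25 degrees from vertical to the filter's -x side, roughly towards the robot.
- neck: The filter's leaning branch. Origin at the centre of the flat seat (collar 65 mm wide) the cap is screwed down on; z outward along the branch axis, x up the slope. From the seat the threaded neck (51 mm wide) goes 28 mm to its rim; the old element stays in its bore, below the rim. Right-hand thread, 8 mm per turn, about 2 mm end play.
- cap: Red screw cap, 0.25 kg, 76 mm tall: skirt 63 mm wide up to a flat top at 40 mm (inside 57 mm wide, 35 mm deep), then a twelve-sided hand grip. Origin at the centre of its open lower edge, z to its top. At the start screwed right down, its frame on neck's. Anticlockwise from above (positive about z) raises it 8 mm per turn; greased, it turns easily and stays where left.
- cap_grip (a point): Centre of the cap's hand grip, 58 mm up the cap's z; axes as the cap's. Grip 44 mm across flats, 45.5 mm over corners, 36 mm tall (40 to 76 mm up the cap), flats facing the cap's x and y and every 30 degrees. The threads let go after nearly two turns (about 1.8 turns, 14.5 mm rise); till then the cap cannot be pulled off. It then lifts off along the branch, clear of the rim 28 mm above the seat.
- gas_box: Fixed grey gas box 110 x 100 mm, 60 mm high, origin under its centre. On its top stands the roller-arm vent valve (40 mm wide, up to 146 mm above the bench), the arm on the valve's -x side.
- bump_arm (a joint): Roller arm of the vent valve on the gas box: 60 mm from its pivot (133 mm above the bench) up to the roller. 0 upright (it springs back to this), positive leaning to the gas box's +y side, negative to its -y side, in rad, from -0.9 to 0.9. It trips at 0.5 either way; that takes about 3 N at the roller.
- roller (a point): Centre of the black roller, 22 mm wide and 14 mm thick (along the gas box's x), 193 mm above the bench when upright; it lies 32 mm to the -x side of the gas box's origin. Its orientation is that of the arm: x as the gas box's x, along the roller's axle.
- mat: Fixed green silicone mat 150 x 150 mm, 4 mm thick; origin under its centre, on the bench.
- tray: Fixed steel tray 150 mm (its x) by 200 mm (its y), 26 mm high, with the new element lying in it (up to 32 mm); not needed here. Origin under its centre, on the bench.
- dewar: Bystander: loose vacuum flask in a blue jacket, 105 mm wide, 200 mm tall, origin under its centre.
- objective: Bystander: black microscope objective standing loose on the bench, 32 mm wide, 56 mm tall, origin under its centre.
- slide_box: Bystander: loose cream slide box 85 x 30 mm, 28 mm high, origin under its centre.
Things that resemble listed ones, but are neither listed nor needed, are in the scene too. Of the things shaped like the cap, the red one is meant.

How it is judged:
On the way, in this order (a step that is already met when the one before it is completed fails the run):
1. the roller arm is pushed aside past its trip point (0.5 rad either way) ((value of joint bump_arm above 0.5 rad or value of joint bump_arm below -0.5 rad)), for 0.1 s.
2. the cap has been unscrewed: it has risen 12.5 mm on the neck, still on the branch axis (z of cap in the frame of neck above 0.0125 m and x of cap in the frame of neck between -0.008 and 0.008 m and y of cap in the frame of neck between -0.008 and 0.008 m and angle between the z axis of cap and the z axis of neck, either way round below 0.25 rad).
At the end, for the whole second after the job is handed in: The cap stands still and released on its open end on the mat, its axis within 45 mm of the mat's centre and within 0.1 rad of upright; the roller arm is back within 0.2 rad of upright (horizontal distance between cap and mat below 0.045 m and height (world z) of cap below 0.012 m and angle between cap's own z axis and vertical below 0.1 rad and linear speed of cap below 0.03 m/s and angular speed of cap below 0.3 rad/s and contact force between cap and the fingers below 0.1 N and value of joint bump_arm between -0.2 and 0.2 rad); the robot touches nothing.
It fails at once if the threads are forced: cap and neck press on each other with over 150 N (contact force between cap and neck above 150 N).
It fails at once if the cap is dropped or rammed onto the mat (over 60 N) (contact force between cap and mat above 60 N).
It fails at once if the flask, objective or slide box is pushed over 25 mm from its place or tipped (distance of any of dewar, objective, slide_box from where it was at the start of the episode above 0.025 m or angle between any of dewar, objective, slide_box's own z axis and vertical above 0.5 rad).
It also fails if it takes over 72 s, if anything falls off the work surface, if the arm or the gripper's body presses on something with over 40 N, if the wrist force passes 120 N, or if a joint passes its speed limit or range.

ROBOT

A 7-joint arm with a two-finger parallel gripper is mounted at the origin on the work surface. World frame = base frame: x ahead of the robot, y to its left, z up, the work surface at z = 0. Lengths are in m, angles in rad, forces in N, time in s.
With the tool pointing down it reaches from about 0.425 to 0.925 m from the base axis. Payload 6.8 kg.
Tool frame: the origin (TCP) lies at the very end of the fingers, on their centre line; the grasp point (between the pads) lies 19 mm behind it; z points along the fingers, y is the line along which they close (so a half turn about z gives the same grasp; the last joint's range is limited). The gripper opens to 85 mm and grips with 20 to 120 N. Pads are 22 mm wide; open, the fingers measure 114 mm over their backs; the gripper's body (76 mm by 85 mm) begins 54 mm behind the grasp point. The pads swing forward as they close: fully open they stand 13 mm farther back than shut.
Start: joints at [-1.36, 0.477, 0.022, 1.555, -0.011, 1.109, -0.083], TCP at [0.212, 0.641, 0.192] pointing down, gripper open.
Joint ranges: [-2.96, 2.96], [-0.34, 2.1], [-1.41, 1.46], [0.24, 2.44], [-1.37, 4.51], [0.17, 1.92], [-2.96, 2.96]. Speed limits (rad/s): [2.39, 2.39, 3.14, 3.14, 3.14, 3.14, 3.14].

INTERFACE

Orientations are given as a rotation vector (axis times angle).
In Python, from bench import monitor, optics, r gives the robot as it stands.
- The arm moves only by the shell command python3 -m crank 'ROWS' [OPENING] [FORCE]. ROWS is JSON, a list of rows, each a list of 2 entries, a list of its own where there are three numbers: the shift along the tool's x, y, z in cm, then the turn, a rotation vector about the tool's x, y, z in rad. A call has 1 to 5 rows; each row shifts and turns the commanded pose from where the row before left it, along the tool's axes as they then stand; what a row does not reach is not made up. A row lasts 1/10 s, in which the tool goes at most 50 mm and 8.59 degrees, less where a joint would pass 70% of its speed; a pose out of reach is approached as far as the arm can. A call is refused whole if a number of a shift passes 5 or a number of a turn 0.15, either way. A call with a gripper value outside its range is refused whole. OPENING is the finger opening in cm, from 0 to 8.54, set as the call begins (- or left out, the last holds). The fingers move at their own pace and stop on an object; FORCE is the grip in N (left out, the last holds). Time passes only in rows, so rows that do not move let the fingers close. It gives the time, the measured TCP pose, the force, the opening and the grip force at its end, in the units of the state.
- monitor.get_obs(): the state, without advancing time (a new reading comes with each control period).
- optics.grab_frame(name): name is "scene" or "top" or "wrist"; returns (picture, depth): 420x560x3 uint8, red, green, blue; 420x560 float32, m along the optical axis (not along the pixel's ray), 0 where there is no reading.
- optics.camera_model(name): a dict with "vertical_fov" (degrees; the focal length in pixels is half the picture's height over the tangent of half this angle, whatever the lens; pixels are square), "cx", "cy" (the principal point, pixels), "D" ([k1, k2, p1, p2, k3] as OpenCV has them; the pictures are not rectified), "R" (3x3) and "t" (3): a world point X has camera coordinates R X + t; the wrist camera has in their place "hand_eye" (4x4, takes a point from camera to tool coordinates, whose origin is the TCP and whose axes are the flange's). Camera axes: x right, y down, z forward; pixel columns grow to the right and rows downward; lengths in m; the calibration is good to about 2 mm. A picture is of the moment at which its call begins: read the wrist's pose just before it. camera_model takes no time and is no camera call.
- r.hand_in(): hands the job in; it is judged then, once.
The state is a dict: "clock": time; "joints": joint angles; "qvel": joint speeds; "tau": joint torques, N m; "tcp_pos": TCP position; "orientation": TCP orientation; "contact_force": force on the tool from outside, world axes, zero at the start; "moment": the same for the moment, N m; "grip_width": finger opening in m; "gripper_force": force on a finger pad.
Only numpy, scipy, OpenCV 4.12 (cv2) and the standard library are available. Lean on these libraries where they do the work, as an engineer would, in place of code of your own. Each camera call takes 0.05 s, during which the arm holds its last target. There are 200 camera calls.

## Working session

There is one attempt and no reset: what is moved stays moved. The work goes in short steps, Python scripts to look and compute and a shell command to move; the robot and the scene stay as the last step left them, time stands still between calls to the robot, and variables do not carry over. Pictures are saved under pics/ and viewed, at most 10 in all, crops included, and the job is handed in when it is done.

```bash
ls; mkdir -p pics
cat > h.py <<'E'
import numpy as np,cv2
from scipy.spatial.transform import Rotation as Rn
from bench import monitor,optics,r
def cam(n):
    m=optics.camera_model(n);f=210/np.tan(np.radians(m["vertical_fov"])/2)
    return m,np.array([[f,0,m["cx"]],[0,f,m["cy"]],[0,0,1]]),np.array(m["D"])
def grab(n,save=None):
    o=monitor.get_obs();im,d=optics.grab_frame(n)
    if save: cv2.imwrite(f"pics/{save}.png",im[:,:,::-1]); np.savez(f"pics/{save}.npz",im=im,d=d,p=o["tcp_pos"],o=o["orientation"])
    return o,im,d
def world(n,uv,z,p=None,o=None):
    m,K,D=cam(n);uv=np.array(uv,float).reshape(-1,1,2)
    x=cv2.undistortPoints(uv,K,D)[:,0];z=np.array(z).reshape(-1,1)
    c=np.hstack([x*z,z*np.ones_like(x[:,:1])])
    if n!="wrist": return (c-np.array(m["t"]))@np.array(m["R"])
    H=np.array(m["hand_eye"]);t=c@H[:3,:3].T+H[:3,3]
    return t@Rn.from_rotvec(o).as_matrix().T+np.array(p)
def cloud(n,f):
    a=np.load(f"pics/{f}.npz");v,u=np.nonzero(a["d"]>0)
    W=np.full(a["d"].shape+(3,),np.nan);W[v,u]=world(n,np.c_[u,v],a["d"][v,u],a["p"],a["o"])
    return a["im"],W
E
python3 - <<'E'
from h import *
o,_,_=grab("top","top0");grab("scene","scene0")
print(o)
for n in("top","scene"):print(optics.camera_model(n))
E
```

```text
pics
{'clock': 0.0, 'joints': array([-1.36010026,  0.47777196,  0.02235537,  1.55646578, -0.01148654,
        1.10928595, -0.0830851 ]), 'qvel': array([-0.000548  ,  0.0009085 , -0.00057342, -0.00231342,  0.00027941,
        0.00015194, -0.00027895]), 'tau': array([ 4.26642337e-04, -5.96437204e+01,  1.60788216e+00, -2.81207532e+01,
        1.22758158e-02,  9.04880231e-03,  9.07703651e-06]), 'tcp_pos': array([0.21138594, 0.64034808, 0.1914389 ]), 'orientation': array([-4.98580129e-01, -3.10163966e+00,  2.82351889e-03]), 'contact_force': array([0.62985981, 0.19926976, 0.05477181]), 'moment': array([-0.05063041,  0.03391982,  0.01733128]), 'gripper_force': 0.0, 'grip_width': 0.08526344409608168}
{'vertical_fov': 45.25840031674919, 'cx': 277.0257311789373, 'cy': 210.7079078952735, 'D': array([-0.169914,  0.      ,  0.      ,  0.      ,  0.      ]), 'R': array([[ 0.00293174, -0.99991544,  0.01266933],
       [-0.99524197, -0.00415144, -0.09734573],
       [ 0.09739009, -0.01232366, -0.99516998]]), 't': array([0.0032915 , 0.64955567, 1.18629122])}
{'vertical_fov': 44.82104895794299, 'cx': 273.57082559959406, 'cy': 205.61951142117007, 'D': array([0.02134135, 0.        , 0.        , 0.        , 0.        ]), 'R': array([[-0.3839595 ,  0.92326012,  0.01287881],
       [ 0.68762766,  0.29521923, -0.66333537],
       [-0.61623316, -0.24583809, -0.74821142]]), 't': array([ 0.24029248, -0.33013404,  1.61341493])}
```

View pics/top0.png

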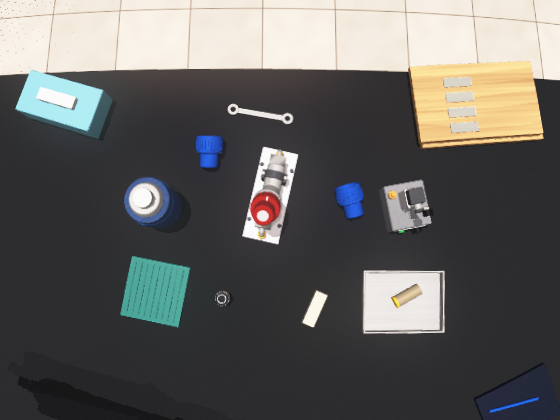

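View pics/scene0.png

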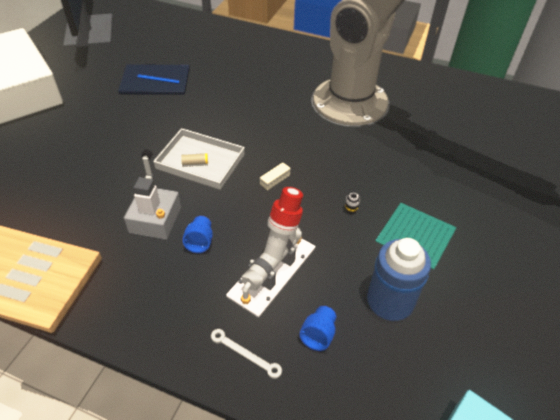

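The top view shows the cap at (264,208), filter plate (270,195), gas box (407,206), mat (155,292), flask (150,200), objective (222,298) and slide box (315,308). Next I'll measure them with the depth images.

Run:
```python
from h import *
im,W=cloud("top","top0");hsv=cv2.cvtColor(im,cv2.COLOR_RGB2HSV)
def rect(name,mask):
    P=W[mask];P=P[~np.isnan(P[:,0])]
    (c,s,a)=cv2.minAreaRect((P[:,:2]*1000).astype(np.float32))
    print(name,len(P),"c",np.round(c,1),"s",np.round(s,1),"a",round(a,1),"z",np.round(np.percentile(P[:,2],[2,50,98]),4));return P
v,u=np.mgrid[:420,:560]
box=lambda a,b,c,d:(u>a)&(u<b)&(v>c)&(v<d)
Z=W[...,2]
rect("mat",box(110,200,245,340)&(hsv[...,0]>70)&(hsv[...,0]<95)&(hsv[...,1]>80))
rect("plate",box(235,305,140,250)&(Z>0.005)&(Z<0.02)&(im.min(2)>60))
P=rect("run",box(235,305,140,250)&(Z>0.03)&(Z<.1))
red=box(235,305,140,250)&((hsv[...,0]<8)|(hsv[...,0]>172))&(hsv[...,1]>150)
rect("red",red)
rect("redtop",red&(Z>np.nanmax(Z[red])-.02))
rect("box",box(370,440,170,240)&(Z>0.05)&(Z<.068))
rect("valve",box(370,440,170,240)&(Z>0.1)&(Z<.15))
rect("roller",box(370,440,170,240)&(Z>0.17))
for n,b in(("dewar",(110,190,165,235)),("obj",(205,240,280,315)),("slide",(290,335,280,335)),("tray",(355,450,260,340)),("blueR",(325,372,175,225))):
    rect(n,box(*b)&(Z>0.012))
im,W=cloud("scene","scene0");hsv=cv2.cvtColor(im,cv2.COLOR_RGB2HSV);Z=W[...,2]
red=box(255,315,180,240)&((hsv[...,0]<8)|(hsv[...,0]>172))&(hsv[...,1]>150)
rect("red_s",red)
rect("roll_s",box(125,185,140,240)&(Z>.17));rect("valve_s",box(125,185,140,240)&(Z>.08)&(Z<.15));rect("box_s",box(115,190,140,240)&(Z>.055)&(Z<.065))
rect("mat_s",box(370,460,200,270)&(hsv[...,0]>70)&(hsv[...,0]<95)&(hsv[...,1]>80)&(Z<.02))
a=cv2.imread("pics/top0.png")[165:245,370:445];b=cv2.imread("pics/scene0.png")[140:245,115:195]
cv2.imwrite("pics/c1.png",np.hstack([cv2.resize(a,(400,427),interpolation=3),cv2.resize(b,(325,427),interpolation=3)]))
```

```text
mat 3697 c [452.1 307.7] s [154.  152.4] a 79.5 z [-0.0019  0.0034  0.0083]
plate 1491 c [693.   21.4] s [ 90.  230.8] a 77.4 z [0.0054 0.0097 0.0154]
run 825 c [692.4  21.8] s [ 61.8 213.2] a 76.9 z [0.051  0.0761 0.0921]
red 598 c [639.5  33.1] s [59.9 68.9] a 89.8 z [0.17   0.1906 0.2182]
redtop 239 c [626.8  36.8] s [44.  44.6] a 22.1 z [0.2026 0.2104 0.2194]
box 1211 c [ 662.3 -307.3] s [111.8 100.4] a 9.7 z [0.0529 0.0593 0.0651]
valve 413 c [ 666.4 -304.9] s [59.4 38.9] a 11.9 z [0.104  0.1426 0.149 ]
roller 97 c [ 634.1 -311.2] s [20.9 21.8] a 13.9 z [0.1785 0.2002 0.2062]
dewar 2228 c [659.6 292.3] s [104.2 103.8] a 22.0 z [0.0243 0.1605 0.2014]
obj 162 c [440.8 135.6] s [31.8 29.1] a 88.7 z [0.0199 0.0512 0.0587]
slide 462 c [414.2 -84.5] s [31.2 84.5] a 65.6 z [0.0192 0.0274 0.0325]
tray 1052 c [ 429.4 -304.4] s [205.  153.4] a 89.8 z [0.0129 0.0268 0.0337]
blueR 764 c [ 676.7 -171.9] s [85.9 64.7] a 16.3 z [0.014  0.0508 0.0698]
red_s 866 c [571.3  11.8] s [220.8  75.7] a 19.9 z [0.158  0.1852 0.2167]
roll_s 126 c [ 634.6 -311.7] s [22.  21.4] a 82.8 z [0.1719 0.1941 0.205 ]
valve_s 676 c [ 666.1 -294.9] s [61.  59.5] a 9.8 z [0.0817 0.1247 0.1479]
box_s 858 c [ 661.  -269.4] s [119.2 171.2] a 5.2 z [0.0555 0.0594 0.0642]
mat_s 2335 c [448.1 307.3] s [154.2 159.9] a 79.6 z [-0.0006  0.004   0.008 ]
```

View pics/c1.png

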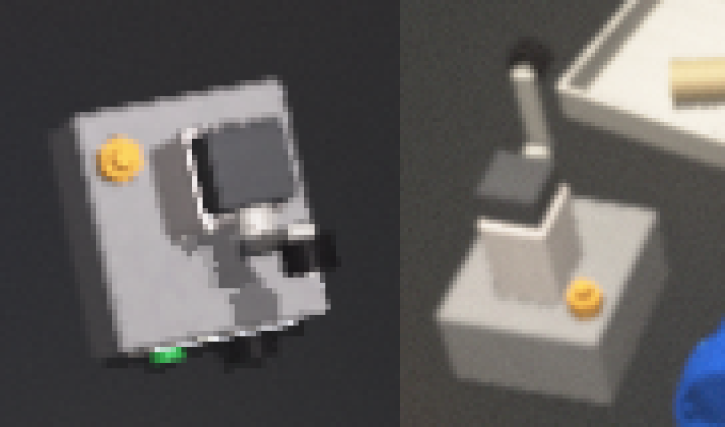

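The crop shows the roller arm upright at the robot-facing side of the valve. I'll raise, turn and close the gripper, then plan the approach.

```bash
cat >> h.py <<'E'
def plan(*targets,R=None):
    o=monitor.get_obs();p=np.array(o["tcp_pos"]);R0=Rn.from_rotvec(o["orientation"])
    print("t",round(o["clock"],2),"p",np.round(p,4),"q",np.round(o["joints"],2),"F",np.round(o["contact_force"],1),"w",round(o["grip_width"],4))
    if R is not None:
        rv=(R0.inv()*R).as_rotvec();print("turn first (tool rv)",np.round(rv,4),"rows",np.linalg.norm(rv)/.15);R0=R
    for t in targets:
        d=R0.inv().apply(np.array(t)-p)*100;print("->",t,"tool cm",np.round(d,2),"rows>=",round(np.linalg.norm(d)/5,2));p=np.array(t)
def frame(z,y):  # tool orientation from z dir and approx y dir
    z=np.array(z)/np.linalg.norm(z);y=np.array(y)-np.dot(y,z)*z;y/=np.linalg.norm(y)
    return Rn.from_matrix(np.c_[np.cross(y,z),y,z])
E
python3 -m crank '[[[0,0,-3.5],[0,0,-0.122]],[[0,0,-3.5],[0,0,-0.122]],[[0,0,-3.5],[0,0,-0.122]],[[0,0,-3.5],[0,0,-0.122]]]' 0 40
python3 - <<'E'
from h import *
g=np.radians(10);plan([.45,.4,.33],[.6,0,.33],[.612,-.253,.33],[.612,-.253,.176],R=frame([0,0,-1],[-np.sin(g),np.cos(g),0]))
E
```

```text
clock: 0.5
tcp_pos: [0.2115, 0.6405, 0.3333]
orientation: [0.273, -3.129, 0.001]
contact_force: [0.9, 0.9, -1.3]
grip_width: 0.0282
gripper_force: 0.0
t 0.5 p [0.2115 0.6405 0.3333] q [-1.3   0.4  -0.07  1.36  0.03  1.39  0.38] F [ 0.9  0.9 -1.3] w 0.0282
turn first (tool rv) [-0.0009 -0.0003 -0.0004] rows 0.006912295938849094
-> [0.45, 0.4, 0.33] tool cm [-19.31 -27.83   0.33] rows>= 6.77
-> [0.6, 0, 0.33] tool cm [ -7.83 -42.     0.  ] rows>= 8.54
-> [0.612, -0.253, 0.33] tool cm [  3.21 -25.12   0.  ] rows>= 5.07
-> [0.612, -0.253, 0.176] tool cm [ 0.   0.  15.4] rows>= 3.08
```

```bash
python3 -m crank '[[[-2.41,-3.48,0.04],[0,0,0]],[[-2.41,-3.48,0.04],[0,0,0]],[[-2.41,-3.48,0.04],[0,0,0]],[[-2.41,-3.48,0.04],[0,0,0]]]' >/dev/null
python3 -m crank '[[[-2.41,-3.48,0.04],[0,0,0]],[[-2.41,-3.48,0.04],[0,0,0]],[[-2.41,-3.48,0.04],[0,0,0]],[[-2.41,-3.48,0.04],[0,0,0]]]' >/dev/null
python3 -m crank '[[[-0.78,-4.2,0],[0,0,0]],[[-0.78,-4.2,0],[0,0,0]],[[-0.78,-4.2,0],[0,0,0]],[[-0.78,-4.2,0],[0,0,0]],[[-0.78,-4.2,0],[0,0,0]]]' >/dev/null
python3 -m crank '[[[-0.78,-4.2,0],[0,0,0]],[[-0.78,-4.2,0],[0,0,0]],[[-0.78,-4.2,0],[0,0,0]],[[-0.78,-4.2,0],[0,0,0]],[[-0.78,-4.2,0],[0,0,0]]]'
python3 - <<'E'
from h import *
grab("wrist","w1")
plan([.612,-.253,.33],[.612,-.253,.176])
E
```

```text
clock: 2.3
tcp_pos: [0.5961, -0.0034, 0.3289]
orientation: [0.266, -3.13, -0.0]
contact_force: [1.1, -0.1, 1.0]
grip_width: 0.0
gripper_force: 0.0
t 2.35 p [ 0.5975 -0.0129  0.329 ] q [-0.35  0.26  0.33  1.58 -0.08  1.32  1.72] F [ 1.1 -5.6  0.4] w 0.0001
-> [0.612, -0.253, 0.33] tool cm [ 2.380e+00 -2.394e+01  2.000e-02] rows>= 4.81
-> [0.612, -0.253, 0.176] tool cm [-0.    0.08 15.4 ] rows>= 3.08
```

View pics/w1.png

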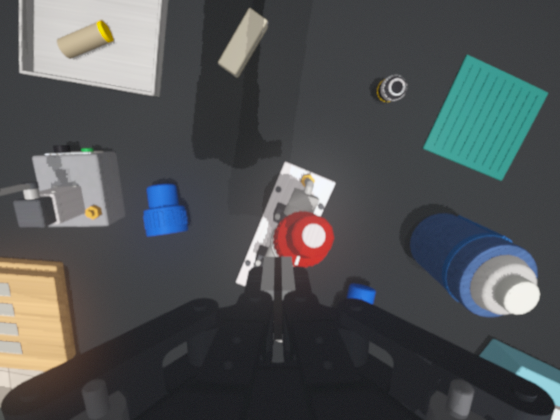

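The wrist view shows the red cap at (310,238) and the gas box at left. On to the roller.

```bash
python3 -m crank '[[[0.4,-4,0],[0,0,0]],[[0.4,-4,0],[0,0,0]],[[0.4,-4,0],[0,0,0]],[[0.4,-4,0],[0,0,0]],[[0.4,-4,0],[0,0,0]]]' >/dev/null
python3 -m crank '[[[0.38,-3.94,0],[0,0,0]],[[0,0,0],[0,0,0]],[[0,0,4],[0,0,0]],[[0,0,4],[0,0,0]],[[0,0,4],[0,0,0]]]' >/dev/null
python3 -m crank '[[[0,0,3.4],[0,0,0]],[[0,0,0],[0,0,0]],[[0,0,0],[0,0,0]]]'
python3 - <<'E'
from h import *
o,im,d=grab("top","top1");grab("scene","scene1")
b=cv2.imread("pics/scene1.png")[60:260,60:260];a=cv2.imread("pics/top1.png")[140:250,350:460]
cv2.imwrite("pics/c2.png",np.hstack([cv2.resize(a,(400,400)),cv2.resize(b,(400,400))]))
g=np.radians(10);c=np.array([.631,-.3126,.176]);y=np.array([-np.sin(g),np.cos(g),0])
x=np.array([np.cos(g),np.sin(g),0])
plan(c-.004*x-.014*y,R=frame([0,0,-1],y))
E
```

```text
clock: 3.65
tcp_pos: [0.6131, -0.2412, 0.1755]
orientation: [0.266, -3.13, -0.001]
contact_force: [0.3, -0.2, 0.6]
grip_width: -0.0001
gripper_force: 0.0
t 3.75 p [ 0.6144 -0.2422  0.1776] q [ 0.    0.48  0.39  1.63 -0.21  1.06  2.19] F [-0.4 -0.1  0. ] w 0.0001
turn first (tool rv) [-0.0015  0.0032 -0.0053] rows 0.04256990050658099
-> [ 0.62949184 -0.3270819   0.176     ] tool cm [-0.01 -8.62  0.16] rows>= 1.72
```

View pics/c2.png

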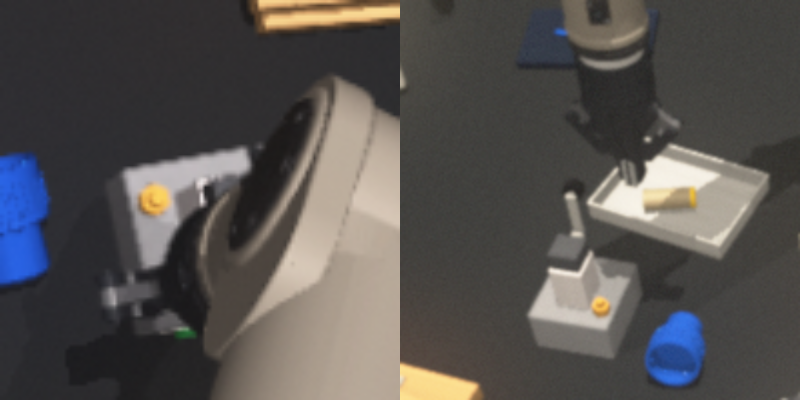

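The fingers hang beside the roller on its +y side. Now pushing.

```bash
python3 -m crank '[[[0,-2,0],[0,0,0]],[[0,-2,0],[0,0,0]],[[0,-1.7,0],[0,0,0]],[[0,-1.6,0],[0,0,0]],[[0,-1.5,0],[0,0,0]]]' 
python3 -m crank '[[[0,0,0],[0,0,0]],[[0,0,0],[0,0,0]]]'
python3 - <<'E'
from h import *
grab("scene","scene2")
im,W=cloud("scene","scene2")
v,u=np.mgrid[:420,:560];m=(u>100)&(u<190)&(v>100)&(v<230)&(im.max(2)<50)&(W[...,2]>.15)
b=cv2.imread("pics/scene2.png")[60:240,70:250];cv2.imwrite("pics/c3.png",cv2.resize(b,(500,500)))
E
```

```text
clock: 4.25
tcp_pos: [0.6279, -0.3304, 0.1755]
orientation: [-0.264, 3.13, -0.001]
contact_force: [-0.3, 0.4, -0.0]
grip_width: 0.0
gripper_force: 0.0
clock: 4.45
tcp_pos: [0.6276, -0.3287, 0.1749]
orientation: [0.264, -3.13, -0.001]
contact_force: [-0.4, 0.2, -0.8]
grip_width: 0.0
gripper_force: 0.0
```

View pics/c3.png

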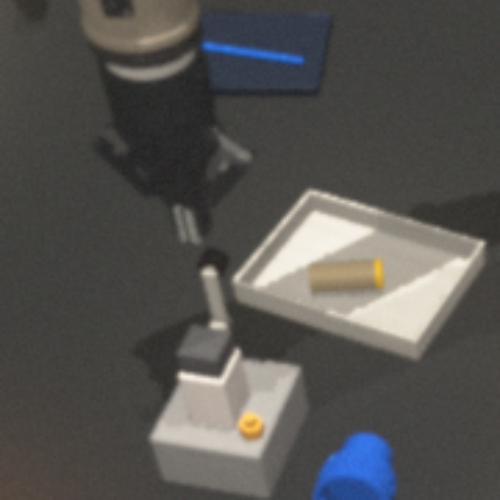

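The fingers (tip near (188,240) in the crop) passed without touching and the roller stands upright. I'll locate the fingertips in the depth image.

Run:
```python
from h import *
im,W=cloud("scene","scene2")
# crop px -> full: u=70+x*.36, v=60+y*.36
for x,y in [(180,215),(185,235),(192,236),(193,228),(212,258),(212,252),(210,300)]:
    u,v=int(70+x*.36),int(60+y*.36);print((x,y),im[v,u],np.round(W[v,u],4))
m,K,D=cam("scene")
for X in([.6276,-.3287,.175],[.631,-.3126,.193],[.634,-.311,.193]):
    uv=cv2.projectPoints(np.array([X]),cv2.Rodrigues(np.array(m["R"]))[0],np.array(m["t"]),K,D)[0].ravel()
    print(X,(uv-[70,60])/.36)
```

```text
(180, 215) [114 111 105] [ 0.6383 -0.3296  0.244 ]
(185, 235) [118 116 107] [ 0.6378 -0.3294  0.2233]
(192, 236) [124 123 114] [ 0.6369 -0.3218  0.2253]
(193, 228) [123 121 113] [ 0.6368 -0.3206  0.2315]
(212, 258) [47 43 41] [ 0.6351 -0.3092  0.2045]
(212, 252) [43 39 40] [ 0.6302 -0.3121  0.2054]
(210, 300) [127 122 112] [ 0.6437 -0.3156  0.1597]
[0.6276, -0.3287, 0.175] [201.92139718 269.98721862]
[0.631, -0.3126, 0.193] [212.69514716 261.78817485]
[0.634, -0.311, 0.193] [212.41159127 264.62229147]
```

Run:
```python
from h import *
im,W=cloud("scene","scene2")
v,u=np.mgrid[:420,:560]
m=(W[...,0]>.59)&(W[...,0]<.66)&(W[...,1]<-.30)&(W[...,1]>-.36)&(W[...,2]>.16)&(W[...,2]<.26)
for vv in range(130,172,2):
    k=m[vv]
    if k.any():print(vv,np.nonzero(k)[0][[0,-1]],np.round(W[vv][k].mean(0),3),im[vv][k].mean(0).astype(int))
M=optics.camera_model("wrist");_,K,D=cam("wrist");H=np.linalg.inv(np.array(M["hand_eye"]))
for z in(0,-.02,-.04):
    c=H[:3,:3]@[0,0,z]+H[:3,3];print(z,c,cv2.projectPoints(c[None],np.zeros(3),np.zeros(3),K,D)[0].ravel())
im,W=cloud("wrist","w1");a=np.load("pics/w1.npz")
for q in((270,262),(287,262),(272,285)):
    w=W[q[1],q[0]];print(q,Rn.from_rotvec(a["o"]).inv().apply(w-a["p"]))
```

```text
130 [124 134] [ 0.637 -0.343  0.259] [48 49 48]
132 [129 142] [ 0.637 -0.326  0.258] [44 43 42]
134 [131 144] [ 0.635 -0.321  0.253] [60 59 56]
136 [131 145] [ 0.633 -0.323  0.245] [77 75 71]
138 [132 145] [ 0.633 -0.322  0.24 ] [79 78 73]
140 [132 145] [ 0.633 -0.323  0.234] [81 78 75]
142 [133 145] [ 0.634 -0.323  0.228] [85 83 79]
144 [135 143] [ 0.636 -0.323  0.224] [97 95 89]
146 [136 142] [ 0.636 -0.324  0.218] [103 102  95]
150 [144 149] [ 0.628 -0.313  0.203] [46 43 42]
152 [143 151] [ 0.632 -0.309  0.201] [46 42 41]
154 [141 152] [ 0.635 -0.309  0.199] [47 44 42]
156 [141 151] [ 0.638 -0.31   0.194] [87 82 76]
158 [143 150] [ 0.64  -0.307  0.191] [151 144 133]
160 [143 148] [ 0.642 -0.31   0.186] [137 132 121]
162 [144 148] [ 0.641 -0.31   0.179] [143 136 126]
164 [144 149] [ 0.643 -0.309  0.174] [135 129 120]
166 [145 149] [ 0.643 -0.309  0.168] [142 134 125]
168 [147 150] [ 0.642 -0.306  0.162] [128 123 114]
0 [-0.00069751  0.01722709  0.19347861] [276.36841456 246.67665908]
-0.02 [-0.00066996  0.02263981  0.17422499] [276.29430207 259.34608487]
-0.04 [-0.00064242  0.02805252  0.15497137] [276.20206498 275.14218534]
(270, 262) [ 0.0111726  -0.00282493 -0.04928203]
(287, 262) [ 0.01156235  0.00498913 -0.05018603]
(272, 285) [ 0.0119784  -0.00152563 -0.07319293]
```

Run:
```python
from h import *
a=np.load("pics/w1.npz")
for v in range(236,270,4): print(v,[(round(float(a["d"][v,u]),3),a["im"][v,u].tolist()) for u in(266,272,277,284)])
o,im,d=grab("wrist","w2");cv2.imwrite("pics/w2z.png",cv2.resize(im[150:350,180:380,::-1],(500,500)))
```

```text
236 [(0.526, [191, 186, 185]), (0.387, [135, 125, 124]), (0.349, [147, 59, 57]), (0.35, [184, 62, 57])]
240 [(0.529, [186, 181, 180]), (0.383, [159, 149, 148]), (0.351, [164, 59, 56]), (0.349, [190, 62, 59])]
244 [(0.531, [166, 160, 161]), (0.386, [157, 150, 150]), (0.352, [144, 59, 56]), (0.347, [188, 60, 56])]
248 [(0.524, [80, 75, 77]), (0.386, [188, 185, 182]), (0.353, [151, 60, 58]), (0.347, [192, 63, 57])]
252 [(0.506, [106, 103, 103]), (0.392, [169, 166, 164]), (0.367, [134, 72, 70]), (0.346, [192, 61, 55])]
256 [(0.474, [134, 130, 130]), (0.466, [169, 167, 165]), (0.384, [158, 148, 148]), (0.346, [157, 91, 90])]
260 [(0.145, [119, 116, 116]), (0.146, [118, 115, 115]), (0.146, [63, 55, 56]), (0.144, [119, 116, 116])]
264 [(0.141, [118, 116, 116]), (0.141, [117, 115, 115]), (0.14, [64, 55, 56]), (0.141, [119, 116, 115])]
268 [(0.136, [118, 116, 116]), (0.136, [116, 115, 114]), (0.137, [60, 52, 53]), (0.137, [118, 114, 114])]
```

View pics/w2z.png

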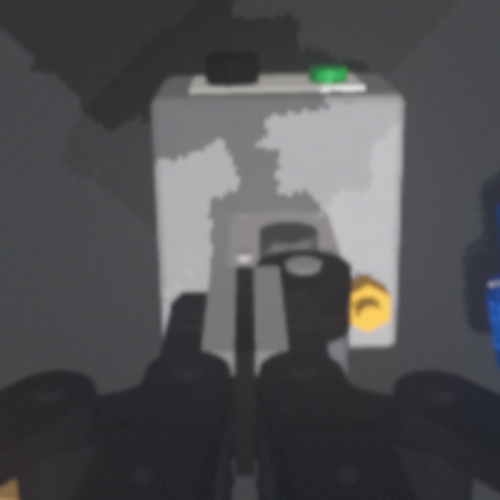

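The wrist crop confirms both cameras: the real fingertips end about 43 mm behind the reported TCP (fingers above the roller, which is at (305,265)). I'll offset for that: back off, lower, push again.

```bash
python3 -m crank '[[[0,3,0],[0,0,0]],[[0,3,0],[0,0,0]],[[0,2.8,0],[0,0,0]],[[0,0,2.2],[0,0,0]],[[0,0,2.1],[0,0,0]]]' >/dev/null
python3 -m crank '[[[0,-2.5,0],[0,0,0]],[[0,-2.5,0],[0,0,0]],[[0,-1,0],[0,0,0]],[[0,-1,0],[0,0,0]],[[0,-1,0],[0,0,0]]]' 
python3 -m crank '[[[0,-0.8,0],[0,0,0]],[[0,-0.8,0],[0,0,0]],[[0,0,0],[0,0,0]],[[0,0,0],[0,0,0]]]'
python3 - <<'E'
from h import *
grab("scene","scene3")
im,W=cloud("scene","scene3")
v,u=np.mgrid[:420,:560]
m=(im.max(2)<60)&(W[...,0]>.60)&(W[...,0]<.66)&(W[...,1]<-.30)&(W[...,1]>-.40)&(W[...,2]>.16)&(W[...,2]<.21)
print(m.sum(),np.median(W[m],0))
m=(W[...,0]>.60)&(W[...,0]<.66)&(W[...,1]<-.28)&(W[...,1]>-.40)&(W[...,2]>.15)&(W[...,2]<.22)
for vv in range(135,180,3):
    k=m[vv]
    if k.any():
      P=W[vv][k];print(vv,k.sum(),P[:,1].min().round(3),P[:,1].max().round(3),P.mean(0).round(3),im[vv][k].mean(0).astype(int))
E
```

```text
clock: 5.55
tcp_pos: [0.6265, -0.3186, 0.1316]
orientation: [0.268, -3.129, -0.005]
contact_force: [-0.9, 3.8, -2.2]
grip_width: -0.0
gripper_force: 1.9
clock: 5.95
tcp_pos: [0.6292, -0.335, 0.1319]
orientation: [0.267, -3.13, -0.003]
contact_force: [-0.9, 5.1, -0.5]
grip_width: -0.0001
gripper_force: 2.3
99 [ 0.63655332 -0.34477678  0.18522711]
144 7 -0.359 -0.335 [ 0.64  -0.35   0.218] [46 44 44]
147 14 -0.344 -0.317 [ 0.639 -0.329  0.215] [48 47 45]
150 14 -0.346 -0.319 [ 0.635 -0.329  0.204] [79 77 72]
153 19 -0.358 -0.319 [ 0.635 -0.336  0.192] [70 69 64]
156 20 -0.359 -0.319 [ 0.639 -0.338  0.185] [67 64 61]
159 19 -0.361 -0.325 [ 0.642 -0.342  0.177] [86 82 77]
162 7 -0.353 -0.34 [ 0.649 -0.347  0.172] [135 128 118]
165 8 -0.35 -0.332 [ 0.648 -0.34   0.164] [132 126 116]
168 8 -0.342 -0.324 [ 0.647 -0.332  0.156] [156 149 137]
171 2 -0.326 -0.32 [ 0.648 -0.323  0.151] [163 158 145]
```

The arm is held at about 0.67 rad. A touch more, then retract, rise and unwind joint 7 on the way.

```bash
python3 -m crank '[[[0,-0.3,0],[0,0,0]],[[0,0,0],[0,0,0]],[[0,2,0],[0,0,0]],[[0,4,0],[0,0,0]],[[0,4,0],[0,0,0]]]' 
python3 -m crank '[[[0,0,-4],[0,0,0]],[[0,0,-4],[0,0,0.15]],[[0,0,-4],[0,0,0.15]],[[0,0,-4],[0,0,0.15]],[[0,0,-4],[0,0,0.15]]]' 8.54
python3 -m crank '[[[0,0,-2],[0,0,0.15]],[[0,0,0],[0,0,0.15]],[[0,0,0],[0,0,0.15]],[[0,0,0],[0,0,0.15]],[[0,0,0],[0,0,0.15]]]' >/dev/null
python3 -m crank '[[[0,0,0],[0,0,0.15]],[[0,0,0],[0,0,0.15]],[[0,0,0],[0,0,0.15]],[[0,0,0],[0,0,0.15]],[[0,0,0],[0,0,0.15]]]' >/dev/null
python3 -m crank '[[[0,0,0],[0,0,0.15]],[[0,0,0],[0,0,0.15]],[[0,0,0],[0,0,0.15]],[[0,0,0],[0,0,0.15]],[[0,0,0],[0,0,0.15]]]' >/dev/null
python3 -m crank '[[[0,0,0],[0,0,0.15]],[[0,0,0],[0,0,0.15]],[[0,0,0],[0,0,0]]]' >/dev/null
python3 - <<'E'
from h import *
grab("scene","scene4");grab("top","top4")
for n,f in(("scene","scene4"),("top","top4")):
    im,W=cloud(n,f)
    m=(im.max(2)<60)&(W[...,0]>.60)&(W[...,0]<.66)&(W[...,1]<-.25)&(W[...,1]>-.40)&(W[...,2]>.17)&(W[...,2]<.215)
    print(m.sum(),np.median(W[m],0))
# cap: fit the axis from red/white points in both initial clouds
from scipy.optimize import least_squares
S=[]
for n,f in(("top","top0"),("scene","scene0")):
    im,W=cloud(n,f);h=cv2.cvtColor(im,cv2.COLOR_RGB2HSV)
    m=(np.linalg.norm(W[...,:2]-[.635,.035],axis=2)<.06)&(W[...,2]>.13)&(((h[...,0]<8)|(h[...,0]>172))&(h[...,1]>120)|(im.min(2)>150)&(W[...,2]>.185))
    S.append(W[m]);print(n,m.sum())
P=np.vstack(S)
def pose(x):
    a=np.radians(x[3]);n=np.array([-np.sin(np.radians(25))*np.cos(a),-np.sin(np.radians(25))*np.sin(a),np.cos(np.radians(25))]);return x[:3],n
def res(x,P=P):
    c,n=pose(x);d=P-c;h=d@n;rr=np.linalg.norm(d-h[:,None]*n,axis=1)  # c = seat/lower edge
    side1=np.hypot(np.maximum(rr-.0315,0)+0,0)
    def cyl(R,z0,z1):
        dr=rr-R;dz=np.abs(h-(z0+z1)/2)-(z1-z0)/2
        return np.minimum(np.maximum(dr,dz),0)+np.hypot(np.maximum(dr,0),np.maximum(dz,0))
    return np.minimum(cyl(.0315,0,.04),cyl(.0225,.04,.076))
for Q in(P,*S):
    s=least_squares(res,[.657,.029,.135,-12.8],loss="soft_l1",f_scale=.002,args=(Q,),x_scale=[.01,.01,.01,1]);c,n=pose(s.x)
    print(np.round(s.x,4),"rms",np.sqrt(np.mean(s.fun**2)),"top",c+.076*n,"n",n)
plan()
E
```

```text
clock: 6.5
tcp_pos: [0.6129, -0.2416, 0.1329]
orientation: [-0.262, 3.129, -0.004]
contact_force: [0.4, 1.3, 0.9]
grip_width: -0.0002
gripper_force: 0.0
clock: 7.0
tcp_pos: [0.6128, -0.2418, 0.3349]
orientation: [0.681, 3.064, -0.002]
contact_force: [0.2, -0.9, 0.2]
grip_width: 0.0725
gripper_force: 0.0
66 [ 0.63359801 -0.30887403  0.20042362]
0 [nan nan nan]
top 742
scene 948
[  0.6537   0.0315   0.1407 -10.943 ] rms 0.001440752381645441 top [0.62215967 0.03759407 0.20953383] n [-0.41493365  0.08022632  0.90630779]
[  0.6542   0.0306   0.1407 -10.7896] rms 0.0014684199799148807 top [0.62267809 0.03662707 0.20959081] n [-0.41514696  0.07911508  0.90630779]
[  0.6533   0.0318   0.1408 -11.3489] rms 0.001323099212598073 top [0.62177381 0.03814605 0.20968747] n [-0.41435485  0.08316404  0.90630779]
t 8.9 p [ 0.6129 -0.2413  0.3526] q [-0.43  0.57  1.18  1.43 -0.52  1.48 -0.68] F [-0.7 -0.4  0.3] w 0.0853
  return _methods._mean(a, axis=axis, dtype=dtype,
  ret = um.true_divide(
```

The roller arm sprang back upright. Now plan the approach above the cap.

```bash
cat >> h.py <<'E'
def capn(yaw=-12.5):
    a=np.radians(yaw);s,c=np.sin(np.radians(25)),np.cos(np.radians(25))
    return np.array([-s*np.cos(a),-s*np.sin(a),c]),np.array([c*np.cos(a),c*np.sin(a),s])
SEAT=np.array([.6537,.0315,.1407])
def gripR(k):
    n,x=capn();y=np.cross(n,x);t=np.radians(30*k);return frame(-n,np.cos(t)*x+np.sin(t)*y)
E
python3 - <<'E'
from h import *
n,x=capn();R0=Rn.from_rotvec(monitor.get_obs()["orientation"])
L=sorted((( (R0.inv()*gripR(k)).magnitude(),k) for k in range(12)));print(np.round(L[:4],2))
for _,k in L[:3]: plan(SEAT+n*.13,SEAT+n*.09,R=gripR(k))
E
```

```text
[[ 0.46 10.  ]
 [ 0.58  9.  ]
 [ 0.79 11.  ]
 [ 1.    8.  ]]
t 8.9 p [ 0.6129 -0.2413  0.3526] q [-0.43  0.57  1.18  1.43 -0.52  1.48 -0.68] F [-0.7 -0.4  0.3] w 0.0853
turn first (tool rv) [-0.1898  0.3924 -0.1384] rows 3.048865774625694
-> [0.60006193 0.04339127 0.25852001] tool cm [  4.5  -29.18   5.39] rows>= 6.0
-> [0.61656595 0.03973242 0.2222677 ] tool cm [0. 0. 4.] rows>= 0.8
t 8.9 p [ 0.6129 -0.2413  0.3526] q [-0.43  0.57  1.18  1.43 -0.52  1.48 -0.68] F [-0.7 -0.4  0.3] w 0.0853
turn first (tool rv) [-0.0822  0.4304  0.3768] rows 3.8527203213722223
-> [0.60006193 0.04339127 0.25852001] tool cm [-10.69 -27.52   5.39] rows>= 6.0
-> [0.61656595 0.03973242 0.2222677 ] tool cm [ 0. -0.  4.] rows>= 0.8
t 8.9 p [ 0.6129 -0.2413  0.3526] q [-0.43  0.57  1.18  1.43 -0.52  1.48 -0.68] F [-0.7 -0.4  0.3] w 0.0853
turn first (tool rv) [-0.2899  0.3357 -0.6536] rows 5.265754224398764
-> [0.60006193 0.04339127 0.25852001] tool cm [ 18.48 -23.02   5.39] rows>= 6.0
-> [0.61656595 0.03973242 0.2222677 ] tool cm [0. 0. 4.] rows>= 0.8
```

```bash
python3 -m crank '[[[0,0,0],[-0.0206,0.1076,0.0942]],[[0,0,0],[-0.0206,0.1076,0.0942]],[[0,0,0],[-0.0206,0.1076,0.0942]],[[0,0,0],[-0.0206,0.1076,0.0942]]]' >/dev/null
python3 -m crank '[[[-1.336,-3.44,0.674],[0,0,0]],[[-1.336,-3.44,0.674],[0,0,0]],[[-1.336,-3.44,0.674],[0,0,0]],[[-1.336,-3.44,0.674],[0,0,0]]]' >/dev/null
python3 -m crank '[[[-1.336,-3.44,0.674],[0,0,0]],[[-1.336,-3.44,0.674],[0,0,0]],[[-1.336,-3.44,0.674],[0,0,0]],[[-1.336,-3.44,0.674],[0,0,0]]]' >/dev/null
python3 -m crank '[[[0,0,0],[0,0,0.15]],[[0,0,0],[0,0,0.15]],[[0,0,0],[0,0,0.15]],[[0,0,0],[0,0,0.15]],[[0,0,0],[0,0,0.15]]]'
python3 -c "
from h import *
plan()"
python3 -m crank '[[[0,0,0],[0,0,0.15]],[[0,0,0],[0,0,0.15]],[[0,0,0],[0,0,0.147]],[[0,0,0],[0,0,0]]]'
python3 -c "
from h import *
n,x=capn()
plan(SEAT+n*.13,R=gripR(7));plan(R=gripR(6))"
```

```text
clock: 10.6
tcp_pos: [0.6009, 0.0374, 0.261]
orientation: [-2.615, 1.388, -0.63]
contact_force: [0.8, -0.5, -0.2]
grip_width: 0.0854
gripper_force: 0.0
t 10.6 p [0.6009 0.0374 0.261 ] q [-1.51  0.17  1.38  2.06 -0.02  0.64 -2.7 ] F [ 0.8 -0.5 -0.2] w 0.0854
clock: 11.0
tcp_pos: [0.6037, 0.0382, 0.2587]
orientation: [-2.193, 1.877, -0.56]
contact_force: [-0.3, 0.1, 0.1]
grip_width: 0.0855
gripper_force: 0.0
t 11.0 p [0.6037 0.0382 0.2587] q [-1.51  0.27  1.45  2.06 -0.21  0.64 -2.96] F [-0.3  0.1  0.1] w 0.0855
turn first (tool rv) [ 0.0041  0.0007 -0.1506] rows 1.0046259362507792
-> [0.60006193 0.04339127 0.25852001] tool cm [-0.58  0.17 -0.18] rows>= 0.13
t 11.0 p [0.6037 0.0382 0.2587] q [-1.51  0.27  1.45  2.06 -0.21  0.64 -2.96] F [-0.3  0.1  0.1] w 0.0855
turn first (tool rv) [ 0.0041 -0.0004  0.373 ] rows 2.486554684300827
```

```bash
python3 -m crank '[[[0,0,0],[0.004,0.0007,-0.15]],[[-0.5,0.1,-0.2],[0,0,0]],[[0,0,0],[0,0,0]]]' >/dev/null
python3 - <<'E'
from h import *
n,x=capn();plan(SEAT+n*.13,R=gripR(7))
grab("wrist","w5")
im,W=cloud("wrist","w5");h=cv2.cvtColor(im,cv2.COLOR_RGB2HSV)
m=(((h[...,0]<8)|(h[...,0]>172))&(h[...,1]>120)|(im.min(2)>150))
d=W-SEAT;hh=d@n;rr=np.linalg.norm(d-hh[...,None]*n,axis=2);m&=(hh>.03)&(hh<.085)&(rr<.05)
y=np.cross(n,x)
top=m&(hh>.071)&(rr<.028);T=W[top]-SEAT
c,s,a=cv2.minAreaRect((np.c_[T@x,T@y]*1000).astype(np.float32));print("top",top.sum(),"h",np.median(T@n),"rect c (x,y mm)",c,s,a,cv2.minEnclosingCircle((np.c_[T@x,T@y]*1000).astype(np.float32)))
A=np.c_[T@x,T@y,np.ones(len(T))];print("tilt",np.linalg.lstsq(A,T@n,rcond=None)[0])
E
```

```text
t 11.3 p [0.6004 0.0418 0.2594] q [-1.53  0.22  1.44  2.07 -0.11  0.63 -2.9 ] F [-0.2 -0.2 -0. ] w 0.0854
turn first (tool rv) [-0.0001  0.0013  0.0003] rows 0.008795414528946263
-> [0.60006193 0.04339127 0.25852001] tool cm [-0.18  0.01  0.05] rows>= 0.04
top 2276 h 0.07679332904920005 rect c (x,y mm) (0.22652149200439453, 0.11894798278808594) (43.992706298828125, 43.09514617919922) 59.81764221191406 ((-0.09832250326871872, 0.3038772642612457), 22.65723991394043)
tilt [-0.00645778  0.01680687  0.07671706]
```

View pics/w5.png

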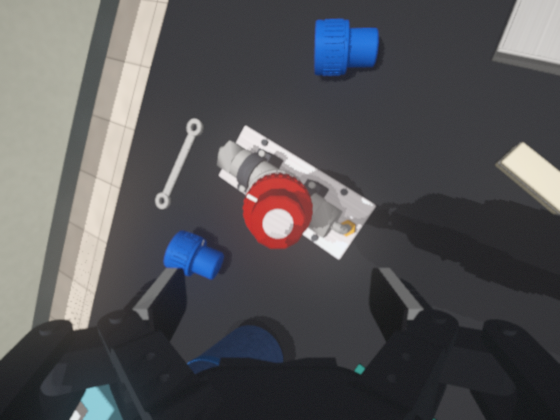

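The wrist view shows the cap centred at (278,222) under the open fingers, within 0.3 mm of my estimate. Check fingertip positions in the tool frame.

Run:
```python
from h import *
im,W=cloud("wrist","w5");a=np.load("pics/w5.npz");T=Rn.from_rotvec(a["o"]).inv().apply((W-a["p"]).reshape(-1,3)).reshape(W.shape)
d=a["d"]
for s,m in(("L",(T[...,1]<0)),("R",(T[...,1]>0))):
    k=m&(d<.22)&(T[...,2]>-.085)&(d>0.05);P=T[k];print(s,len(P),"tipz",np.percentile(P[:,2],[90,98,99.5]));Q=P[P[:,2]>np.percentile(P[:,2],98)-.012];print(" x",np.percentile(Q[:,0],[2,98])," y",np.percentile(Q[:,1],[2,98]))
```

```text
L 2125 tipz [-0.05914976 -0.05462349 -0.05307925]
 x [-0.01074429  0.01084695]  y [-0.05481758 -0.04187679]
R 2138 tipz [-0.05906664 -0.05437167 -0.05300911]
 x [-0.01079157  0.01080895]  y [0.04248369 0.05556323]
```

```bash
python3 -m crank '[[[-0.18,0,2],[0,0,0]],[[0,0,2],[0,0,0]],[[0,0,2],[0,0,0]],[[0,0,0],[0,0,0]]]' 7 >/dev/null
python3 - <<'E'
from h import *
n,x=capn();plan(SEAT+n*.0,R=gripR(7))
E
```

```text
t 11.75 p [0.6241 0.0366 0.2028] q [-1.2   0.32  1.12  2.08 -0.26  0.52 -2.79] F [ 0.5 -0.5  0.1] w 0.0698
turn first (tool rv) [ 0.0036 -0.001  -0.0026] rows 0.030278002571583452
-> [0.6537 0.0315 0.1407] tool cm [-0.07 -0.16  6.9 ] rows>= 1.38
```

```bash
python3 -m crank '[[[-0.07,-0.16,1.7],[0.0036,0,0]],[[0,0,1.7],[0,0,0]],[[0,0,1.7],[0,0,0]],[[0,0,1.8],[0,0,0]],[[0,0,0],[0,0,0]]]' 6
python3 - <<'E'
from h import *
n,x=capn();plan(SEAT+n*.0,R=gripR(7))
E
python3 -m crank '[[[0,0,0],[0,0,0]],[[0,0,0],[0,0,0]],[[0,0,0],[0,0,0]],[[0,0,0],[0,0,0]]]' 3.5 50
python3 - <<'E'
from h import *
n,x=capn();plan(SEAT+n*.0,R=gripR(7))
grab("wrist","w6");grab("scene","scene6")
a=cv2.imread("pics/w6.png")[150:350,180:380];b=cv2.imread("pics/scene6.png")[130:330,200:400]
cv2.imwrite("pics/c6.png",np.hstack([cv2.resize(a,(400,400)),cv2.resize(b,(400,400))]))
E
```

```text
clock: 12.25
tcp_pos: [0.6543, 0.0325, 0.142]
orientation: [-2.341, 1.721, -0.591]
contact_force: [1.0, -0.1, 0.3]
grip_width: 0.0599
gripper_force: 0.0
t 12.25 p [0.6543 0.0325 0.142 ] q [-0.95  0.43  0.88  2.08 -0.42  0.4  -2.66] F [ 1.  -0.1  0.3] w 0.0599
turn first (tool rv) [-0.0017 -0.0005 -0.0024] rows 0.01987766597471882
-> [0.6537 0.0315 0.1407] tool cm [0.05 0.13 0.1 ] rows>= 0.03
clock: 12.65
tcp_pos: [0.6546, 0.0329, 0.1436]
orientation: [-2.338, 1.721, -0.592]
contact_force: [-6.2, -0.4, 8.3]
grip_width: 0.0433
gripper_force: 52.1
t 12.65 p [0.6546 0.0329 0.1436] q [-0.95  0.42  0.88  2.08 -0.42  0.4  -2.66] F [-6.2 -0.4  8.3] w 0.0433
turn first (tool rv) [-0.0041  0.0005 -0.004 ] rows 0.03814760383214298
-> [0.6537 0.0315 0.1407] tool cm [0.05 0.23 0.24] rows>= 0.07
```

View pics/c6.png

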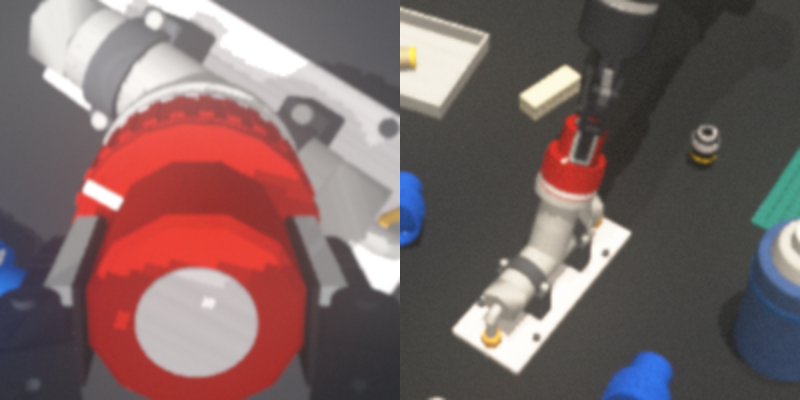

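Grip is good, with the fingers on both sides of the red hexagonal grip and tips just above the skirt. Start turning.

```bash
python3 -m crank '[[[0,0,-0.02],[0,0,-0.15]],[[0,0,-0.02],[0,0,-0.15]],[[0,0,-0.02],[0,0,-0.15]],[[0,0,-0.02],[0,0,-0.15]],[[0,0,-0.02],[0,0,-0.15]]]'
python3 - <<'E'
from h import *
n,x=capn();plan(SEAT+n*.001);o=monitor.get_obs();print(o["moment"],o["gripper_force"])
E
python3 -m crank '[[[0,0,-0.02],[0,0,-0.15]],[[0,0,-0.02],[0,0,-0.15]],[[0,0,-0.02],[0,0,-0.15]],[[0,0,-0.02],[0,0,-0.15]],[[0,0,-0.02],[0,0,-0.15]]]'
python3 - <<'E'
from h import *
n,x=capn();plan(SEAT+n*.002);o=monitor.get_obs();print(o["moment"],o["gripper_force"])
a=np.degrees((gripR(7).inv()*Rn.from_rotvec(o["orientation"])).as_rotvec());print("turned",a)
grab("wrist","w7")
im,W=cloud("wrist","w7");hh=(W-SEAT)@n;rr=np.linalg.norm(W-SEAT-hh[...,None]*n,axis=2)
print("top h",np.median(hh[(rr<.012)&(hh>.06)&(im.min(2)>130)]))
E
```

```text
clock: 13.25
tcp_pos: [0.6534, 0.0328, 0.1434]
orientation: [-2.95, 0.773, -0.679]
contact_force: [-1.2, -2.4, -2.4]
grip_width: 0.0431
gripper_force: 51.2
t 13.25 p [0.6534 0.0328 0.1434] q [-0.82  0.37  0.69  2.07 -0.16  0.38 -2.15] F [-1.2 -2.4 -2.4] w 0.0431
-> [0.6532874  0.03159147 0.14160631] tool cm [-0.02  0.14  0.17] rows>= 0.04
[-0.39840227  0.83191305 -0.25359256] 51.20002349372953
clock: 13.75
tcp_pos: [0.653, 0.0325, 0.1443]
orientation: [2.913, 0.347, 0.617]
contact_force: [0.7, -2.0, -2.6]
grip_width: 0.0432
gripper_force: 51.4
t 13.75 p [0.653  0.0325 0.1443] q [-0.67  0.33  0.5   2.06  0.07  0.39 -1.61] F [ 0.7 -2.  -2.6] w 0.0432
-> [0.6528748  0.03168294 0.14251262] tool cm [-0.1   0.05  0.16] rows>= 0.04
[-0.16802338  0.65831571 -0.20471585] 51.40250111930072
turned [ 7.01728610e-02  1.14726397e-01 -8.60829516e+01]
top h 0.07831424897682329
```

```bash
python3 -m crank '[[[0,0,-0.02],[0,0,-0.15]],[[0,0,-0.02],[0,0,-0.15]],[[0,0,-0.02],[0,0,-0.15]],[[0,0,-0.02],[0,0,-0.15]],[[0,0,-0.02],[0,0,-0.15]]]' | grep force
python3 -m crank '[[[0,0,-0.02],[0,0,-0.15]],[[0,0,-0.02],[0,0,-0.15]],[[0,0,-0.02],[0,0,-0.15]],[[0,0,-0.02],[0,0,-0.15]],[[0,0,-0.02],[0,0,-0.15]]]' | grep force
python3 -m crank '[[[0,0,-0.02],[0,0,-0.15]],[[0,0,-0.02],[0,0,-0.15]],[[0,0,-0.02],[0,0,-0.15]],[[0,0,-0.02],[0,0,-0.15]],[[0,0,-0.02],[0,0,-0.15]]]' | grep force
python3 -m crank '[[[0,0,-0.02],[0,0,-0.15]],[[0,0,-0.02],[0,0,-0.15]],[[0,0,-0.02],[0,0,-0.15]],[[0,0,-0.02],[0,0,-0.15]],[[0,0,-0.02],[0,0,-0.15]]]' | grep force
cat >> h.py <<'E'
def chk(f,hcmd):
    n,x=capn();plan(SEAT+n*hcmd);o=monitor.get_obs();print("moment",np.round(o["moment"],2))
    print("turned",np.degrees((gripR(7).inv()*Rn.from_rotvec(o["orientation"])).as_rotvec()))
    grab("wrist",f);im,W=cloud("wrist",f);hh=(W-SEAT)@n;rr=np.linalg.norm(W-SEAT-hh[...,None]*n,axis=2)
    print("top h",np.median(hh[(rr<.012)&(hh>.06)&(im.min(2)>130)]))
E
python3 -c "
from h import *
chk('w8',.006)"
```

```text
contact_force: [0.9, -1.3, -2.2]
gripper_force: 51.4
contact_force: [0.0, -0.8, -3.3]
gripper_force: 51.5
contact_force: [0.9, -1.5, -2.1]
gripper_force: 51.6
contact_force: [0.6, -1.4, -3.2]
gripper_force: 51.6
t 15.8 p [0.6517 0.0324 0.1477] q [-0.07  0.31 -0.22  2.02  0.59  0.49  0.92] F [ 0.6 -1.4 -3.2] w 0.0433
-> [0.6512244  0.03204883 0.14613785] tool cm [ 0.12 -0.01  0.13] rows>= 0.03
moment [-0.35  0.57 -0.17]
turned [ 1.40214157e-01 -4.58804482e-02  1.02230452e+02]
top h 0.0821248522479881
```

```bash
python3 -m crank '[[[0,0,-0.02],[0,0,-0.15]],[[0,0,-0.02],[0,0,-0.15]],[[0,0,-0.02],[0,0,-0.15]],[[0,0,-0.02],[0,0,-0.15]],[[0,0,-0.02],[0,0,-0.15]]]' | grep force
python3 -m crank '[[[0,0,-0.02],[0,0,-0.15]],[[0,0,-0.02],[0,0,-0.15]],[[0,0,-0.02],[0,0,-0.15]],[[0,0,-0.02],[0,0,-0.15]],[[0,0,-0.02],[0,0,-0.15]]]' | grep force
python3 -c "
from h import *
chk('w9',.0077)"
```

```text
contact_force: [1.4, -1.8, -2.3]
gripper_force: 51.7
contact_force: [0.9, -1.9, -2.8]
gripper_force: 51.7
t 16.85 p [0.651  0.0333 0.1494] q [ 0.18  0.34 -0.52  2.01  0.74  0.56  2.29] F [ 0.9 -1.9 -2.8] w 0.0433
-> [0.65052298 0.03220433 0.14767857] tool cm [0.09 0.12 0.15] rows>= 0.04
moment [-0.16  0.56 -0.13]
turned [1.33131672e-01 2.57254094e-03 1.64043620e+01]
top h 0.08410530134836357
```

```bash
python3 -m crank '[[[0,0,-0.02],[0,0,-0.15]],[[0,0,-0.02],[0,0,-0.15]],[[0,0,-0.02],[0,0,-0.15]],[[0,0,0],[0,0,0]]]' | grep force
python3 -m crank '[[[0,0,0],[0,0,0]],[[0,0,0],[0,0,0]],[[0,0,0],[0,0,0]],[[0,0,0],[0,0,0]]]' 6 | grep -E "force|width"
python3 -c "
from h import *
chk('w10',.0082)"
python3 -m crank '[[[0,0,0],[0,0,0.1496]],[[0,0,0],[0,0,0.1496]],[[0,0,0],[0,0,0.1496]],[[0,0,0],[0,0,0.1496]],[[0,0,0],[0,0,0.1496]]]' | grep force
python3 -c "
from h import *
plan()"
```

```text
contact_force: [0.2, -0.2, -3.4]
gripper_force: 51.8
contact_force: [0.6, -0.7, 0.2]
grip_width: 0.0599
gripper_force: 0.0
t 17.7 p [0.6512 0.0341 0.1505] q [ 0.24  0.35 -0.6   2.    0.79  0.58  2.71] F [ 0.6 -0.7  0.2] w 0.0599
-> [0.65031668 0.03225006 0.14813172] tool cm [0.06 0.24 0.2 ] rows>= 0.06
moment [0.09 0.49 0.05]
turned [ 2.18082906e-01  3.46306198e-03 -9.25059146e+00]
top h 0.08483387819003399
contact_force: [0.4, -0.7, 0.1]
gripper_force: 0.0
t 18.25 p [0.651  0.0338 0.1503] q [ 0.13  0.33 -0.46  2.01  0.71  0.55  2.01] F [ 0.4 -0.7  0.1] w 0.06
```

```bash
python3 -m crank '[[[0,0,0],[0,0,0.1496]],[[0,0,0],[0,0,0.1496]],[[0,0,0],[0,0,0.1496]],[[0,0,0],[0,0,0.1496]],[[0,0,0],[0,0,0.1496]]]' | grep contact
python3 -m crank '[[[0,0,0],[0,0,0.1496]],[[0,0,0],[0,0,0.1496]],[[0,0,0],[0,0,0.1496]],[[0,0,0],[0,0,0.1496]],[[0,0,0],[0,0,0.1496]]]' | grep contact
python3 -m crank '[[[0,0,0],[0,0,0.1496]],[[0,0,0],[0,0,0.1496]],[[0,0,0],[0,0,0.1496]],[[0,0,0],[0,0,0.1496]],[[0,0,0],[0,0,0.1496]]]' | grep contact
python3 -m crank '[[[0,0,0],[0,0,0.1496]],[[0,0,0],[0,0,0.1496]],[[0,0,0],[0,0,0.1496]],[[0,0,0],[0,0,0.1496]],[[0,0,0],[0,0,0.1496]]]' | grep contact
python3 -m crank '[[[0,0,0],[0,0,0.1496]],[[0,0,0],[0,0,0.1496]],[[0,0,0],[0,0,0.1496]],[[0,0,0],[0,0,0.1496]],[[0,0,0],[0,0,0.1496]]]' | grep contact
python3 -c "
from h import *
plan()"
```

```text
contact_force: [0.3, 0.0, 0.8]
contact_force: [-0.4, -0.3, 0.2]
contact_force: [0.1, -0.0, -0.4]
contact_force: [0.2, 0.4, 0.1]
contact_force: [-0.5, 0.8, -0.2]
t 20.75 p [0.651  0.034  0.1503] q [-0.54  0.3   0.34  2.05  0.22  0.41 -1.3 ] F [-0.5  0.8 -0.2] w 0.0594
```

```bash
python3 -m crank '[[[0,0,0],[0,0,0.1496]],[[0,0,0],[0,0,0.1496]],[[0,0,0],[0,0,0.1496]],[[0,0,0],[0,0,0.1496]],[[0,0,0],[0,0,0.1496]]]' | grep contact
python3 -m crank '[[[0,0,0],[0,0,0.1309]],[[0,0,0],[0,0,0.1309]],[[0,0,0],[0,0,0.1309]],[[0,0,0],[0,0,0.1309]],[[0,0,0],[0,0,0]]]' | grep contact
python3 -c "
from h import *
c=Rn.from_rotvec([0,0,np.radians(-9.25+330)]);n,x=capn()
plan(SEAT+n*.0082,R=gripR(7)*c)"
```

```text
contact_force: [0.8, 0.7, -0.2]
contact_force: [0.1, 0.3, -0.4]
t 21.75 p [0.651  0.0342 0.1502] q [-0.81  0.34  0.67  2.07 -0.1   0.39 -2.28] F [ 0.1  0.3 -0.4] w 0.06
turn first (tool rv) [-0.0027 -0.0018  0.0002] rows 0.021606852102146978
-> [0.65031668 0.03225006 0.14813172] tool cm [-0.03  0.23  0.18] rows>= 0.06
```

Correct the small offset, grip, and carry on turning.

```bash
python3 -m crank '[[[0,0.2,0.15],[0,0,0]],[[0,0,0],[0,0,0]],[[0,0,0],[0,0,0]],[[0,0,0],[0,0,0]],[[0,0,0],[0,0,0]]]' 3.5 50 | grep -E "force|width"
python3 -m crank '[[[0,0,0],[0,0,0]],[[0,0,0],[0,0,0]],[[0,0,-0.02],[0,0,-0.15]],[[0,0,-0.02],[0,0,-0.15]],[[0,0,-0.02],[0,0,-0.15]]]' | grep -E "force|width"
python3 -m crank '[[[0,0,-0.02],[0,0,-0.15]],[[0,0,-0.02],[0,0,-0.15]],[[0,0,-0.02],[0,0,-0.15]],[[0,0,-0.02],[0,0,-0.15]],[[0,0,-0.02],[0,0,-0.15]]]' | grep force
python3 -m crank '[[[0,0,-0.02],[0,0,-0.15]],[[0,0,-0.02],[0,0,-0.15]],[[0,0,-0.02],[0,0,-0.15]],[[0,0,-0.02],[0,0,-0.15]],[[0,0,-0.02],[0,0,-0.15]]]' | grep force
python3 -c "
from h import *
chk('w11',.0107)"
```

```text
contact_force: [-0.6, 0.5, 1.5]
grip_width: 0.0437
gripper_force: 50.4
contact_force: [2.1, -3.6, -2.9]
grip_width: 0.0436
gripper_force: 51.3
contact_force: [3.6, -5.9, -0.6]
gripper_force: 52.3
contact_force: [0.3, 0.5, 0.1]
gripper_force: 52.5
t 23.75 p [0.6496 0.0311 0.151 ] q [-0.39  0.29  0.16  2.05  0.35  0.44 -0.73] F [0.3 0.5 0.1] w 0.0435
-> [0.64928517 0.03247874 0.15039749] tool cm [ 0.13 -0.08  0.03] rows>= 0.03
moment [ 0.07  0.51 -0.15]
turned [-6.32283898e-03  2.31159598e-01 -1.51349201e+02]
top h 0.0870095924316564
```

```bash
python3 -m crank '[[[0,0,-0.02],[0,0,-0.15]],[[0,0,-0.02],[0,0,-0.15]],[[0,0,-0.02],[0,0,-0.15]],[[0,0,-0.02],[0,0,-0.15]],[[0,0,-0.02],[0,0,-0.15]]]' | grep force
python3 -m crank '[[[0,0,-0.02],[0,0,-0.15]],[[0,0,-0.02],[0,0,-0.15]],[[0,0,-0.02],[0,0,-0.15]],[[0,0,-0.02],[0,0,-0.15]],[[0,0,-0.02],[0,0,-0.15]]]' | grep force
python3 -m crank '[[[0,0,-0.02],[0,0,-0.15]],[[0,0,-0.02],[0,0,-0.15]],[[0,0,-0.02],[0,0,-0.15]],[[0,0,-0.02],[0,0,-0.15]],[[0,0,-0.02],[0,0,-0.15]]]' | grep force
python3 -m crank '[[[0,0,-0.02],[0,0,-0.15]],[[0,0,-0.02],[0,0,-0.15]],[[0,0,-0.02],[0,0,-0.15]],[[0,0,-0.02],[0,0,-0.15]],[[0,0,-0.02],[0,0,-0.15]]]' | grep force
python3 -c "
from h import *
chk('w12',.0145)"
```

```text
contact_force: [-1.1, -2.5, 1.6]
gripper_force: 52.7
contact_force: [-2.2, -3.0, 4.4]
gripper_force: 52.8
contact_force: [-1.2, -0.5, 2.6]
gripper_force: 52.7
contact_force: [-0.3, 0.6, 0.9]
gripper_force: 52.5
t 25.8 p [0.6483 0.0328 0.1548] q [ 0.14  0.32 -0.47  2.01  0.7   0.55  1.97] F [-0.3  0.6  0.9] w 0.0438
-> [0.64771729 0.03282633 0.15384146] tool cm [0.02 0.09 0.06] rows>= 0.02
moment [0.03 0.14 0.  ]
turned [ 0.21671545 -0.10366579 36.87476103]
top h 0.09134136306686422
```

```bash
python3 -m crank '[[[0,0,-0.03],[0,0,-0.13]],[[0,0,-0.03],[0,0,-0.13]],[[0,0,-0.03],[0,0,-0.13]],[[0,0,-0.03],[0,0,-0.13]]]' | grep force
python3 -m crank '[[[0,0,-0.1],[0,0,0]],[[0,0,-0.1],[0,0,0]],[[0,0,-0.1],[0,0,0]]]' | grep force
python3 -c "
from h import *
chk('w13',.018)"
```

```text
contact_force: [1.3, 0.3, -1.4]
gripper_force: 52.2
contact_force: [1.1, 0.5, -1.6]
gripper_force: 52.1
t 26.55 p [0.6459 0.033  0.1581] q [ 0.22  0.33 -0.57  2.01  0.74  0.58  2.45] F [ 1.1  0.5 -1.6] w 0.0435
-> [0.64627319 0.03314648 0.15701354] tool cm [-0.02  0.01  0.11] rows>= 0.02
moment [0.17 0.28 0.09]
turned [ 0.16035064 -0.04137861  7.4791835 ]
top h 0.09533121759299815
```

Threads are free (18.5 mm up with negligible force). Lift along the branch.

```bash
python3 -m crank '[[[0,0,-1],[0,0,0]],[[0,0,-1.5],[0,0,0]],[[0,0,-2.5],[0,0,0]],[[0,0,-2.5],[0,0,0]],[[0,0,0],[0,0,0]]]' | grep force
python3 - <<'E'
from h import *
o=monitor.get_obs();R0=Rn.from_rotvec(o["orientation"]);y=R0.as_matrix()[:,1];x=R0.as_matrix()[:,0]
z=R0.as_matrix()[:,2];ax=np.cross(z,[0,0,-1]);ang=np.arcsin(np.linalg.norm(ax));R=Rn.from_rotvec(ax/np.linalg.norm(ax)*ang)*R0
plan([.60,.07,.27],[.45,.3075,.25],[.45,.3075,.03],R=R)
E
```

```text
contact_force: [0.5, -0.6, -2.3]
gripper_force: 52.9
t 27.1 p [0.6152 0.0409 0.2298] q [ 0.3   0.19 -0.66  2.    0.55  0.68  2.61] F [ 0.5 -0.6 -2.3] w 0.0432
turn first (tool rv) [-0.4101 -0.1687 -0.    ] rows 2.9560407804830557
-> [0.6, 0.07, 0.27] tool cm [-3.13  0.98 -4.02] rows>= 1.04
-> [0.45, 0.3075, 0.25] tool cm [-26.04  10.53   2.  ] rows>= 5.63
-> [0.45, 0.3075, 0.03] tool cm [-0.  0. 22.] rows>= 4.4
```

```bash
python3 -m crank '[[[0,0,-0.5],[-0.1025,-0.0422,0]],[[0,0,-0.5],[-0.1025,-0.0422,0]],[[0,0,-0.5],[-0.1025,-0.0422,0]],[[0,0,-0.5],[-0.1025,-0.0422,0]]]' | grep -E "tcp|force"
python3 -m crank '[[[-3,1.2,-0.3],[0,0,0]],[[-3,1.2,-0.3],[0,0,0]],[[-3,1.2,-0.3],[0,0,0]],[[-3,1.2,0],[0,0,0]],[[-3,1.2,0],[0,0,0]]]' | grep -E "tcp|force"
python3 -m crank '[[[-3,1.2,0],[0,0,0]],[[-3,1.2,0],[0,0,0]],[[-3,1.2,0],[0,0,0]],[[-3,1.2,0],[0,0,0]],[[0,0,0],[0,0,0]]]' | grep -E "tcp|force"
python3 - <<'E'
from h import *
o=monitor.get_obs();R0=Rn.from_rotvec(o["orientation"])
z=R0.as_matrix()[:,2];ax=np.cross(z,[0,0,-1]);R=Rn.from_rotvec(ax)*R0
plan([.45,.3075,.05],[.45,.3075,.008],R=R)
E
```

```text
tcp_pos: [0.6093, 0.0405, 0.2454]
contact_force: [1.5, 1.6, -1.6]
gripper_force: 52.8
tcp_pos: [0.523, 0.1782, 0.2538]
contact_force: [0.3, -0.1, -2.7]
gripper_force: 52.8
tcp_pos: [0.4516, 0.2918, 0.2548]
contact_force: [-0.2, 0.4, -1.7]
gripper_force: 52.9
t 28.5 p [0.4516 0.2918 0.2548] q [ 0.01  0.3  -0.85  1.76  0.24  1.19  2.42] F [-0.2  0.4 -1.7] w 0.0434
turn first (tool rv) [0.0056 0.0025 0.    ] rows 0.040801445735096864
-> [0.45, 0.3075, 0.05] tool cm [-1.58 -0.13 20.48] rows>= 4.11
-> [0.45, 0.3075, 0.008] tool cm [ 0.  -0.   4.2] rows>= 0.84
```

```bash
python3 -m crank '[[[-1.58,-0.13,4],[0.0056,0.0025,0]],[[0,0,4.5],[0,0,0]],[[0,0,4.5],[0,0,0]],[[0,0,4.5],[0,0,0]],[[0,0,2.5],[0,0,0]]]' >/dev/null
python3 -m crank '[[[0,0,0],[0,0,0]],[[0,0,0],[0,0,0]]]'
python3 - <<'E'
from h import *
grab("scene","s20");grab("wrist","w20");plan([.45,.3075,.008])
im,W=cloud("scene","s20");h=cv2.cvtColor(im,cv2.COLOR_RGB2HSV)
m=((h[...,0]<8)|(h[...,0]>172))&(h[...,1]>120)&(np.linalg.norm(W[...,:2]-[.45,.3075],axis=2)<.07)
P=W[m];print(m.sum(),P.min(0),P.max(0),np.percentile(P[:,2],[1,99]))
im,W=cloud("wrist","w20");m=(np.linalg.norm(W[...,:2]-[.45,.3075],axis=2)<.02)&(im.max(2)>90)&(W[...,2]>.1)
P=W[m];print(m.sum(),np.median(P[:,2]),np.linalg.lstsq(np.c_[P[:,:2]-[.45,.3075],np.ones(len(P))],P[:,2],rcond=None)[0])
a=cv2.imread("pics/s20.png")[150:330,330:510];cv2.imwrite("pics/c20.png",cv2.resize(a,(500,500)))
E
```

```text
clock: 29.2
tcp_pos: [0.4541, 0.3027, 0.0551]
orientation: [2.41, -2.014, 0.003]
contact_force: [0.2, -0.1, -2.3]
grip_width: 0.0437
gripper_force: 52.8
t 29.3 p [0.4552 0.3037 0.0567] q [-0.14  0.54 -0.72  1.94  0.49  0.83  2.19] F [ 0.4 -0.4 -2.6] w 0.0435
-> [0.45, 0.3075, 0.008] tool cm [-0.47  0.46  4.87] rows>= 0.98
470 [0.43467823 0.27223993 0.06033126] [0.50681789 0.33591724 0.17517957] [0.06448267 0.15859271]
6638 0.1314947278655269 [ 0.09454124 -0.11899967  0.13170693]
```

View pics/c20.png

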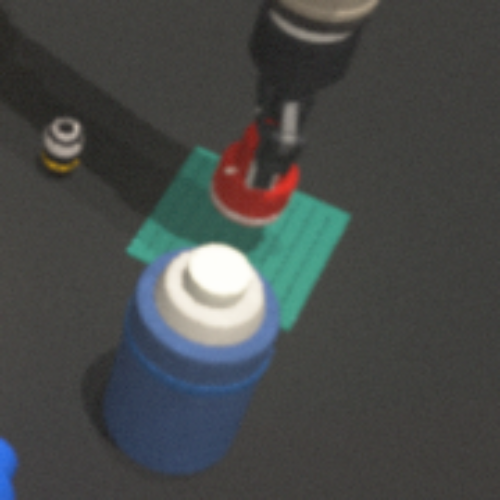

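The cap hangs upright over the mat centre, crop (255,190), clear of the flask. Check its tilt more cleanly.

Run:
```python
from h import *
im,W=cloud("wrist","w20")
m=(np.linalg.norm(W[...,:2]-[.455,.303],axis=2)<.03)&(abs(W[...,2]-.1317)<.008)&(im.min(2)>110)
P=W[m];c=P.mean(0);print(m.sum(),c);print(np.linalg.lstsq(np.c_[P[:,:2]-c[:2],np.ones(len(P))],P[:,2],rcond=None)[0],np.ptp(P,axis=0))
a=np.load("pics/w20.npz");print(Rn.from_rotvec(a["o"]).as_matrix().round(3))
```

```text
3107 [0.45408497 0.30519704 0.13176131]
[-0.00295632 -0.00826692  0.13176131] [0.05516524 0.03424304 0.01558271]
[[ 0.177 -0.984  0.003]
 [-0.984 -0.177 -0.001]
 [ 0.001 -0.003 -1.   ]]
```

```bash
python3 -m crank '[[[-0.45,0.45,1.5],[0,0,0]],[[0,0,1.5],[0,0,0]],[[0,0,1.0],[0,0,0]],[[0,0,0.5],[0,0,0]],[[0,0,0.1],[0,0,0]]]' | grep -E "tcp|contact"
python3 -m crank '[[[0,0,0.1],[0,0,0]],[[0,0,0.1],[0,0,0]],[[0,0,0.05],[0,0,0]]]' | grep -E "tcp|contact"
python3 -m crank '[[[0,0,0.05],[0,0,0]],[[0,0,0.05],[0,0,0]],[[0,0,0],[0,0,0]]]' | grep -E "tcp|contact"
```

```text
tcp_pos: [0.4482, 0.3059, 0.008]
contact_force: [-0.1, 0.6, -2.6]
tcp_pos: [0.4491, 0.3066, 0.0068]
contact_force: [-0.6, 0.0, 1.0]
tcp_pos: [0.4495, 0.307, 0.0066]
contact_force: [-1.6, -1.2, 6.5]
```

Contact felt (about 9 N). Release, rise, and check.

```bash
python3 -m crank '[[[0,0,0],[0,0,0]],[[0,0,0],[0,0,0]],[[0,0,0],[0,0,0]],[[0,0,0],[0,0,0]],[[0,0,0],[0,0,0]]]' 7 | grep -E "tcp|contact|width"
python3 -m crank '[[[0,0,-2],[0,0,0]],[[0,0,-4],[0,0,0]],[[0,0,-4],[0,0,0]],[[0,0,-4],[0,0,0]],[[0,0,-4],[0,0,0]]]' | grep -E "tcp|contact"
python3 -m crank '[[[0,0,0],[0,0,0]],[[0,0,0],[0,0,0]],[[0,0,0],[0,0,0]]]' | grep -E "tcp|contact"
python3 - <<'E'
from h import *
grab("scene","s30");o,im,_=grab("wrist","w30")
im,W=cloud("wrist","w30");hs=cv2.cvtColor(im,cv2.COLOR_RGB2HSV)
m=(np.linalg.norm(W[...,:2]-[.45,.307],axis=2)<.02)&(abs(W[...,2]-.081)<.006);P=W[m];c=P.mean(0)
print(m.sum(),c,np.linalg.lstsq(np.c_[P[:,:2]-c[:2],np.ones(len(P))],P[:,2],rcond=None)[0])
m=(hs[...,0]>70)&(hs[...,0]<95)&(hs[...,1]>80)&(abs(W[...,2])<.02);print("mat",cv2.minAreaRect((W[m][:,:2]*1000).astype(np.float32)))
im,W=cloud("scene","s30")
m=(im.max(2)<60)&(abs(W[...,0]-.633)<.05)&(abs(W[...,1]+.31)<.06)&(abs(W[...,2]-.193)<.015);print("roller",W[m].mean(0))
E
```

```text
tcp_pos: [0.4487, 0.3063, 0.0054]
contact_force: [1.0, 0.2, -0.0]
grip_width: 0.0697
tcp_pos: [0.4481, 0.3065, 0.187]
contact_force: [0.6, 0.1, 0.3]
tcp_pos: [0.448, 0.3058, 0.1843]
contact_force: [0.3, -0.3, -0.4]
1356 [0.44996223 0.30676891 0.08043636] [-0.01238706  0.02620287  0.08043636]
mat ((451.703369140625, 307.6688537597656), (151.01666259765625, 152.26910400390625), 79.36892700195312)
roller [ 0.63311544 -0.30926184  0.19892951]
```

The cap stands level on the mat, about 2 mm from its centre, with the roller arm upright and the gripper clear.

```bash
python3 -c "
from bench import r
print(r.hand_in())"
```

```text
the job is handed in; nothing more can be done
None
```

The vent valve was tripped and sprang back, and the red cap was unscrewed and set open end down about 2 mm from the mat's centre. The job is handed in at about 31 of the 72 s; no verdict was returned.

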